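# Lay the turned blank in the carving cradle

## Task

The stout wooden blank standing on the carver's bench is too wide to grip: slide it across the bench to the open mouth of the carving cradle, tip it over so that it lies on its side between the two sloping rails, and push it fully home against the headboard. Then swing the gate fully shut behind it, and leave the jar, the mug and the tin standing where they are.

Things in the scene. Friction and masses are not known exactly. Their poses are not given: they have to be found in the camera images.
- blank: turned solid dark-wood cylinder, 100 mm diameter, 110 mm long, about 0.55 kg, at first standing upright on one end. Origin at the centre of its lower end face; z along its axis, up at the start (x and y are arbitrary, it is round).
- blank_center (a point): the middle of the blank, on its axis, 55 mm from each end.
- cradle: light-wood cradle fixed to the bench. Origin at bench level in the middle of its open mouth, where the rails begin; x runs level to the headboard, y to the left of x, z up. Two sloping rails (x 0 to 155 mm, 20 to 43 mm either side of the middle, tops rising from z 14 mm inside to 33 mm outside) form a V. Upright against the rail ends the blank's axis is near x -46 mm.
- seat (a point): where the middle of the blank is when it lies home in the cradle: cradle x 100, y 0, z 62 mm. The blank then reaches from cradle x 45 to 155 mm, its underside 12 mm and its top 112 mm above the bench. Axes as the cradle's.
- headboard (a point): middle of the headboard's inner face, cradle x 155, y 0, z 42 mm: an upright board 130 mm wide, 85 mm high, 18 mm thick at the closed end of the cradle.
- gate_post (a point): axis of the gate's hinge, a steel post 18 mm in diameter and 82 mm high, at cradle x 35, y -75 mm; this point is at z 60 mm.
- gate (a joint): angle of the gate (rad): 0 shut, square across the mouth right behind a blank that is home (3 mm of play); it grows as the gate swings outward, away from the headboard, about the upright post; pi/2 points to the cradle's -x, at most 2.4. Stays where it is left (stiff hinge).
- gate_end (a point): middle of the free end of the gate, 106 mm from the axis of its post. The gate is a level wooden board 14 mm thick and 38 mm high (z 41 to 79 mm). Shut, it reaches across the mouth to cradle y 31 mm, its faces at cradle x 28 and 42 mm.
- jar: bystander: glass jar with a brass lid, 68 mm diameter, 100 mm high, standing; origin at the centre of its underside.
- mug: bystander: handleless terracotta cup, 68 mm diameter, 85 mm high, standing; origin at the centre of its underside.
- tin: bystander: plain steel tin, 70 mm diameter, 100 mm high, standing; origin at the centre of its underside.
Things that resemble listed ones, but are neither listed nor needed, are in the scene too. Of the things that look like the cradle, the largest one is meant. Leave any blue or green look-alike of the blank alone.

How it is judged (in metres and radians):
On the way, in this order (a step that is already met when the one before it is completed fails the run):
1. the blank lies on its side in the cradle's rails (angle between the z axis of blank and the x axis of cradle, either way round below 0.1 rad and y of blank_center in the frame of cradle between -0.008 and 0.008 m and z of blank_center in the frame of cradle between 0.055 and 0.069 m), for 0.2 s.
2. the gate is shut behind the blank (all of step 1 and value of joint gate below 0.08 rad), for 0.2 s.
At the end, for the whole second after the job is handed in: The blank lies at rest on the two rails, its axis along the cradle within 0.1 rad, centred within 8 mm and at its proper height within 7 mm, pushed home to within 6 mm of the headboard; the gate is shut (joint below 0.08 rad); jar, mug and tin stand within 20 mm of where they were (all of step 2 and x of blank_center in the frame of cradle between 0.094 and 0.106 m and linear speed of blank below 0.02 m/s and distance of each of jar, mug, tin from where it was at the start of the episode below 0.02 m and angle between each of jar, mug, tin's own z axis and vertical below 0.3 rad); the robot touches nothing.
It fails at once if a bystander (jar, mug or tin) was shifted by more than 20 mm or tipped (distance of any of jar, mug, tin from where it was at the start of the episode above 0.02 m or angle between any of jar, mug, tin's own z axis and vertical above 0.3 rad).
It also fails if it takes over 72 s, if anything falls off the work surface, if the arm or the gripper's body presses on something with over 40 N, if the wrist force passes 120 N, or if a joint passes its speed limit or range.

## Robot

A 6-joint arm with a two-finger parallel gripper is mounted at the origin on the work surface. World frame = base frame: x ahead of the robot, y to its left, z up, the work surface at z = 0. Lengths are in mm, angles in rad, forces in N, time in s.
With the tool pointing down it reaches from about 150 to 775 mm from the base axis. Payload 6.1 kg.
Tool frame: the origin (TCP) lies between the finger pads; the fingertips stand ahead of it and the grasp point (between the pads) lies 5 mm behind it (env.finger_overhang is the z of the fingertips in the tool frame, in mm); z points along the fingers, y is the line along which they close (so a half turn about z gives the same grasp; the last joint's range is limited). The gripper opens to 85 mm and grips with 20 to 120 N. Pads are 22 mm wide; open, the fingers measure 114 mm over their backs; the gripper's body (76 mm by 85 mm) begins 54 mm behind the grasp point. The pads swing forward as they close: fully open they stand 13 mm farther back than shut.
Start: joints at [1.347, 0.126, -0.04, 1.405, 0, 1.571], TCP at [116.511, 511.892, 245.295] pointing down, gripper open.
Joint ranges: [-2.72, 2.72], [-0.95, 1.95], [-1.27, 1.35], [-1.78, 2.02], [-1.46, 1.47], [-3.14, 3.14]. Speed limits (rad/s): [2.39, 2.39, 3.01, 3.14, 3.14, 3.14].

## Interface

Orientations are given as a unit quaternion [w, x, y, z].
In Python, from bench import env gives the robot as it stands.
- The arm moves only by the shell command python3 -m pendant 'ROWS' [OPENING] [FORCE]. ROWS is JSON, a list of rows, each a list of 6 numbers: the shift along the world's x, y, z in m, then the turn, a rotation vector about the world's x, y, z in degrees. A call has 1 to 12 rows; each row is the pose to reach, as a shift and turn from the pose commanded when the call began; what a row does not reach only later rows make up. A row lasts 1/10 s, in which the tool goes at most 50 mm and 8.59 degrees, less where a joint would pass 70% of its speed; a pose out of reach is approached as far as the arm can. A call with a gripper value outside its range is refused whole. OPENING is the opening, from 0 (shut) to 1 (fully open), set as the call begins (- or left out, the last holds). The fingers move at their own pace and stop on an object; FORCE is the grip in N (left out, the last holds). Time passes only in rows, so rows that repeat a pose let the fingers close. It gives the time, the measured TCP pose, the force, the opening and the grip force at its end, in the units of the state.
- env.state(): the state, without advancing time (a new reading comes with each control period).
- env.snapshot(name): name is "side" or "top"; returns a dict with "color" (400x640x3 uint8, red, green, blue), "intrinsics" (3x3 intrinsics, pixels), "R" (3x3) and "t" (3): a world point X has camera coordinates R X + t. Camera axes: x right, y down, z forward; pixel columns grow to the right and rows downward; lengths in mm; the calibration is good to about 2 mm. A picture is of the moment at which its call begins. There is no depth.
- env.close_job(): hands the job in; it is judged then, once.
The state is a dict: "clock": time; "qpos": joint angles; "qd": joint speeds; "joint_torque": joint torques, N m; "tool_pos": TCP position; "tcp_rot": TCP orientation; "contact_force": force on the tool from outside, world axes, zero at the start; "torque": the same for the moment, N m; "gripper_width": finger opening in mm; "finger_force": force on a finger pad.
Only numpy, scipy, OpenCV 4.12 (cv2) and the standard library are available. Lean on these libraries where they do the work, as an engineer would, in place of code of your own. Each camera call takes 0.05 s, during which the arm holds its last target. There are 200 camera calls.

## Working session

There is one attempt and no reset: what is moved stays moved. The work goes in short steps, Python scripts to look and compute and a shell command to move; the robot and the scene stay as the last step left them, time stands still between calls to the robot, and variables do not carry over. Pictures are saved under pics/ and viewed, at most 10 in all, crops included, and the job is handed in when it is done.

```bash
mkdir -p pics; ls
cat > h.py <<'E'
import numpy as np,cv2
from bench import env
def snap(n,f):
    s=env.snapshot(n); cv2.imwrite('pics/'+f,s['color'][:,:,::-1]); np.savez('pics/'+n+'.npz',**{k:np.array(v) for k,v in s.items()}); return s
def load(n): return dict(np.load('pics/'+n+'.npz'))
def ray(s,u,v,z):
    K,R,t=[np.array(s[k],float) for k in('intrinsics','R','t')]
    d=R.T@np.linalg.solve(K,[u,v,1]); c=-R.T@t
    return c+d*(z-c[2])/d[2]
def proj(s,X):
    K,R,t=[np.array(s[k],float) for k in('intrinsics','R','t')]
    p=K@(R@np.array(X,float)+t); return p[:2]/p[2]
E
python3 - <<'E'
from h import *
for n in('top','side'):
    s=snap(n,n+'0.png'); print(n,-np.array(s['R']).T@np.array(s['t']))
print(env.state(),env.finger_overhang)
E
```

```text
pics
top [ 386.72173835   13.50740791 1365.28415315]
side [ 320.74054324 -827.74166743  659.2188648 ]
{'clock': 0.1, 'qpos': array([ 1.34698391e+00,  1.26338599e-01, -4.05013284e-02,  1.40541721e+00,
        2.93945923e-05,  1.57078862e+00]), 'qd': array([-0.00036213, -0.00119607,  0.0023487 ,  0.00012477, -0.00129296,
        0.00269463]), 'joint_torque': array([ 2.01158560e-03, -4.36906171e+01,  3.53604484e+01,  1.38136567e-02,
        2.24967389e-04, -1.20480513e-05]), 'tool_pos': array([116.43679105, 511.56422553, 244.59901354]), 'tcp_rot': array([-9.61744775e-05,  1.11668939e-01,  9.93745196e-01, -7.24194327e-04]), 'contact_force': array([ 0.35353786,  0.94519891, -1.42045096]), 'torque': array([-0.02302757, -0.00996265,  0.04309075]), 'finger_force': 0.0, 'gripper_width': 85.33331984576174} 14.0
```

View pics/top0.png

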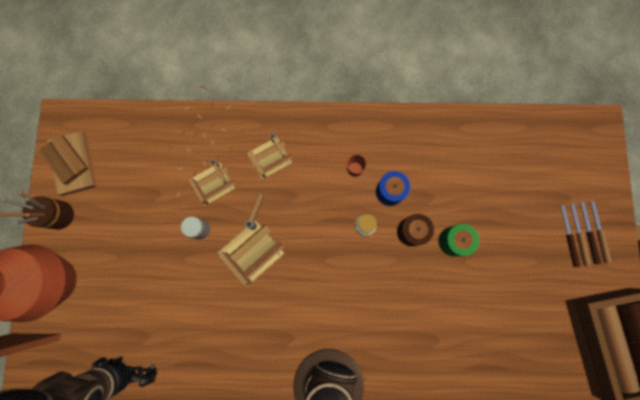

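View pics/side0.png

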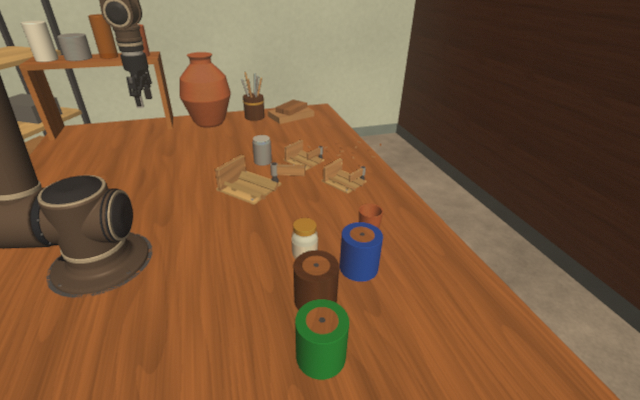

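The dark blank is at top (417,229). Its look-alikes are the blue one (395,187) and the green one (461,240). The cradle is the largest of three, at top (251,252), with smaller ones at (212,183) and (270,157). The jar is at (366,225), the mug at (356,165) and the tin at (194,228). I'll check the choice in one close crop.

Run:
```python
from h import *
s=load('top'); c=s['color'][:,:,::-1]
a=cv2.resize(c[185:290,175:295],None,fx=5,fy=5,interpolation=cv2.INTER_CUBIC)
cv2.imwrite('pics/crop0.png',np.hstack([a[:, :]]))
for n,p,z in [('blank',(417,229),110),('jar',(366,225),100),('mug',(356,165),85),('tin',(191,227),100),('green',(462,240),110),('blue',(395,186),110)]: print(n,ray(s,*p,z).round())
for n in('top','side'):
  s=load(n); h=cv2.cvtColor(s['color'],cv2.COLOR_RGB2HSV); print(n)
  for p in [(417,220),(417,229),(300,300),(366,225),(194,228),(225,265)] if n=='top' else [(316,290),(316,264),(200,300),(305,227)]: print(p,h[p[1],p[0]],s['color'][p[1],p[0]])
```

```text
blank [ 495. -273.  110.]
jar [ 507. -114.  100.]
mug [706. -83.  85.]
tin [495. 442. 100.]
green [ 462. -413.  110.]
blue [ 632. -206.  110.]
top
(417, 220) [ 12 165 122] [122  75  43]
(417, 229) [ 13 108  90] [90 68 52]
(300, 300) [ 13 163 141] [141  91  51]
(366, 225) [ 19 166 171] [171 131  60]
(194, 228) [ 38  26 178] [173 178 160]
(225, 265) [ 13 161 141] [141  92  52]
side
(316, 290) [ 12 164  92] [92 56 33]
(316, 264) [14 50 76] [76 68 61]
(200, 300) [ 13 177 156] [156  94  48]
(305, 227) [ 17 183 169] [169 118  48]
```

View pics/crop0.png

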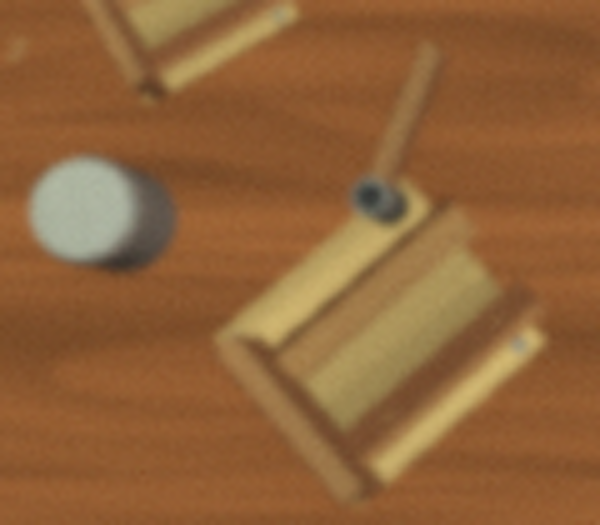

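The crop shows the large cradle. Its headboard is at lower-left, from crop (232,340) to (352,495), the mouth faces upper-right, and the post top is at crop (375,197). The gate is open with its free end at crop (430,48). The rail ends on the mouth side are around (455,205) and (545,310). I'll fit the frame and check it with an overlay.

```bash
cat >> h.py <<'E'
def cr(th,o,X): # cradle->world
    c,s=np.cos(th),np.sin(th); X=np.atleast_2d(X).astype(float); return np.c_[o[0]+c*X[:,0]-s*X[:,1],o[1]+s*X[:,0]+c*X[:,1],X[:,2]]
def line(im,s,P,col,x0,y0,f,closed=False):
    q=np.array([((proj(s,p)-[x0,y0])+.5)*f-.5 for p in P]); cv2.polylines(im,[np.round(q*8).astype(np.int32)],closed,col,1,cv2.LINE_AA,3)
def circ(c,r,z): 
    a=np.linspace(0,2*np.pi,60); return np.c_[c[0]+r*np.cos(a),c[1]+r*np.sin(a),0*a+z]
E
cat > fit.py <<'E'
from h import *
from scipy.optimize import least_squares
s=load('top')
uv=lambda x,y:(175+(x+.5)/5-.5,185+(y+.5)/5-.5)
F=[((375,197),(35,-75,82)),((232,340),(164,-65,85)),((360,495),(164,65,85)),((465,208),(0,-43,33)),((540,300),(0,43,33))]
W=[ray(s,*uv(*p),X[2]) for p,X in F]
r=least_squares(lambda v:(cr(v[0],v[1:],[X for _,X in F])[:,:2]-np.array(W)[:,:2]).ravel(),[2.4,450,300],loss='soft_l1',f_scale=3)
th,o=r.x[0],r.x[1:]; print(th,np.degrees(th),o); print(r.fun.reshape(-1,2).round(1))
g=ray(s,*uv(430,46),79); print('gate end',g)
ims=[]
for n,x0,y0,w,h,f in(('top',180,190,280,100,2.8),('side',200,130,160,190,2.9)):
    s=load(n); im=cv2.resize(s['color'][y0:y0+h,x0:x0+w,::-1],None,fx=f,fy=f,interpolation=cv2.INTER_CUBIC)
    for P in [[(0,-43,33),(155,-43,33)],[(0,43,33),(155,43,33)],[(0,-20,14),(0,-43,33)],[(0,20,14),(0,43,33)],[(155,-65,85),(155,65,85),(173,65,85),(173,-65,85),(155,-65,85)]]: line(im,s,cr(th,o,P),(255,0,255),x0,y0,f)
    pc=cr(th,o,[(35,-75,82)])[0]
    for c,r_,z in[(pc,9,82),((495,-273),50,110),((495,-273),50,0),((507,-114),34,100),((507,-114),34,0),((495,442),35,100)]: line(im,s,circ(c,r_,z),(255,255,0),x0,y0,f)
    ims.append(im)
H=max(i.shape[0] for i in ims)
cv2.imwrite('pics/ov_top.png',ims[0]); cv2.imwrite('pics/ov_side.png',ims[1])
w=800; can=np.zeros((ims[0].shape[0]+300,w,3),np.uint8); can[:ims[0].shape[0],:ims[0].shape[1]]=ims[0]
sd=ims[1]; a=sd[60:280][: ,:]; b=sd[300:551-0]
can[ims[0].shape[0]:ims[0].shape[0]+220,:a.shape[1]][:, :]=a[:, :464]
can[ims[0].shape[0]:ims[0].shape[0]+b.shape[0],464:]=b[:300,128:464]
cv2.imwrite('pics/ov.png',can)
E
python3 fit.py
```

```text
-10.264332337297972 -588.1029224468256 [476.54550149 182.30857688]
[[ 0.9 -1.4]
 [-0.4  1.5]
 [-1.8  0.3]
 [ 2.5  2.3]
 [-0.9 -3.2]]
gate end [607.78396828 228.61003185  79.        ]
```

View pics/ov.png

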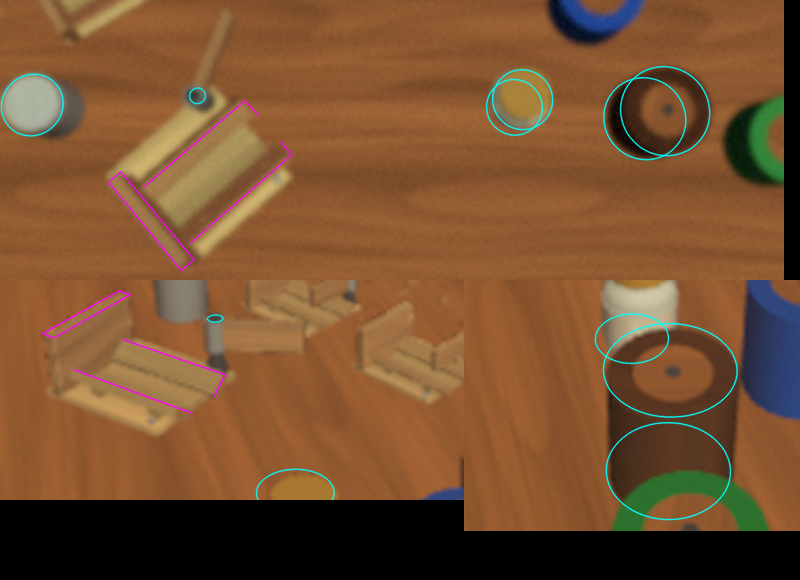

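The overlay fits: cradle origin at about (476.5,182.3) with heading 131.9°, and the post and rails line up. The blank's centre dot at overlay (667,109) puts the blank at about (497,-276). The jar (507,-114) stands in the straight path, so I'll slide in legs with the half-open fingers as a fork: -x, then +y past the jar, then +x, then along the cradle axis.

```bash
python3 -m pendant '[[0.04,-0.04,0,0,0,-8],[0.08,-0.08,0,0,0,-16],[0.11,-0.12,0,0,0,-24],[0.14,-0.16,0,0,0,-32],[0.17,-0.2,0,0,0,-40],[0.2,-0.24,0,0,0,-48],[0.22,-0.28,0,0,0,-56],[0.24,-0.32,0,0,0,-64],[0.26,-0.36,0,0,0,-72],[0.28,-0.4,0,0,0,-80],[0.3,-0.44,0,0,0,-84],[0.3,-0.44,0,0,0,-84]]' 0.7 && python3 -c "
from h import *
s=env.state();print(s['qpos'],s['gripper_width'],s['clock'])"
```

```text
clock: 1.3
tool_pos: [417.9, 67.7, 244.8]
tcp_rot: [0.0, 0.751, 0.661, -0.001]
contact_force: [-0.1, 0.3, 0.7]
gripper_width: 59.7
finger_force: 0.0
[ 1.61586167e-01 -6.55281569e-02 -2.38759846e-01  1.39804793e+00
 -1.34443951e-03  1.86010801e+00] 59.74014954187529 1.3
```

```bash
python3 -m pendant '[[0.02,-0.04,0,0,0,-8],[0.04,-0.08,0,0,0,-16],[0.06,-0.12,0,0,0,-24],[0.08,-0.16,0,0,0,-32],[0.1,-0.2,0,0,0,-40],[0.12,-0.24,0,0,0,-48],[0.13,-0.28,0,0,0,-56],[0.14,-0.31,0,0,0,-64],[0.141,-0.344,-0.03,0,0,-72],[0.141,-0.344,-0.045,0,0,-80],[0.141,-0.344,-0.05,0,0,-83],[0.141,-0.344,-0.05,0,0,-83]]' && python3 -m pendant '[[0,0,-0.04,0,0,0],[0,0,-0.08,0,0,0],[0,0,-0.11,0,0,0],[0,0,-0.132,0,0,0],[0,0,-0.132,0,0,0]]'
python3 - <<'E'
from h import *
s=snap('top','t1.png');b=snap('side','s1.png')
a=cv2.resize(s['color'][170:290,340:500,::-1],None,fx=2.5,fy=2.5);c=cv2.resize(b['color'][200:400,230:420,::-1],None,fx=2,fy=2)
can=np.zeros((400,800,3),np.uint8);can[:300,:400]=a;can[:400,410:790]=c;cv2.imwrite('pics/c1.png',can)
E
```

```text
clock: 2.5
tool_pos: [556.9, -271.5, 193.4]
tcp_rot: [-0.001, 1.0, 0.002, -0.002]
contact_force: [-0.2, -0.1, -0.1]
gripper_width: 59.6
finger_force: 0.0
clock: 3.0
tool_pos: [556.7, -270.9, 61.2]
tcp_rot: [-0.001, 1.0, 0.003, -0.001]
contact_force: [0.4, -0.6, -0.4]
gripper_width: 59.7
finger_force: 0.0
```

View pics/c1.png

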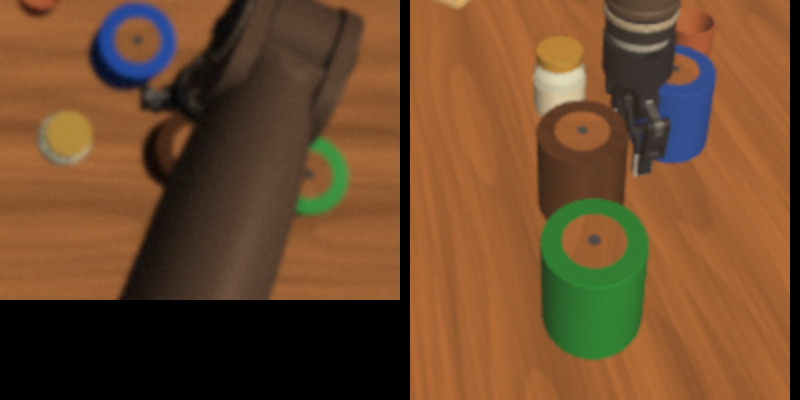

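The fork is behind the dark blank (crop side view at (630,130)), free of the blue one, and open toward the blank. Pushing leg 1.

```bash
python3 -m pendant '[[-0.005,-0.004,0,0,0,0],[-0.012,-0.004,0,0,0,0],[-0.024,-0.004,0,0,0,0],[-0.036,-0.004,0,0,0,0],[-0.048,-0.004,0,0,0,0],[-0.06,-0.004,0,0,0,0],[-0.072,-0.004,0,0,0,0],[-0.084,-0.004,0,0,0,0],[-0.096,-0.004,0,0,0,0],[-0.108,-0.004,0,0,0,0],[-0.118,-0.004,0,0,0,0],[-0.125,-0.004,0,0,0,0]]' && python3 -m pendant '[[0,0,0,0,0,0],[0.03,0,0,0,0,0],[0.03,0,0.05,0,0,0],[0.03,0,0.1,0,0,0],[0.03,0,0.14,0,0,0]]'
python3 - <<'E'
from h import *
s=snap('side','s2.png')
c=cv2.resize(s['color'][140:400,120:420,::-1],None,fx=2,fy=2);cv2.imwrite('pics/c2.png',c)
E
```

```text
clock: 4.3
tool_pos: [431.1, -275.9, 63.0]
tcp_rot: [-0.0, 1.0, 0.001, -0.0]
contact_force: [3.3, 0.0, 2.8]
gripper_width: 59.6
finger_force: 0.0
clock: 4.8
tool_pos: [461.8, -275.8, 204.5]
tcp_rot: [-0.0, 1.0, 0.002, -0.001]
contact_force: [1.1, -0.1, 0.8]
gripper_width: 59.6
finger_force: 0.0
```

View pics/c2.png

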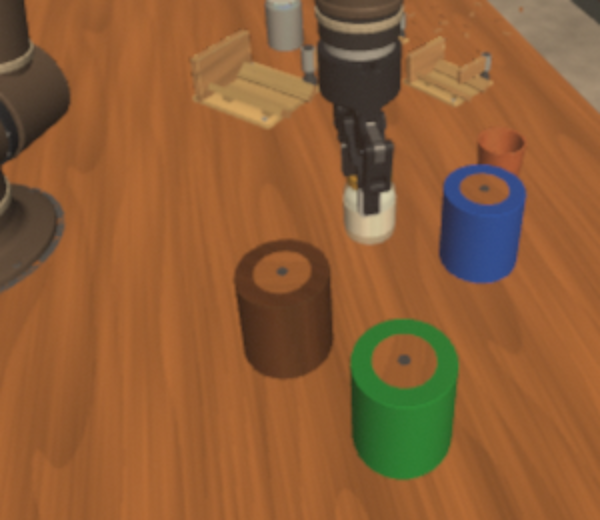

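The blank stands upright, its dot at crop (283,271), which is side pixel (261.3,275.3). All the others are undisturbed.

```bash
python3 -c "
from h import *
print(ray(load('side'),261.3,275.3,110))"
python3 -m pendant '[[-0.01,-0.02,0,0,0,8],[-0.02,-0.04,0,0,0,16],[-0.03,-0.06,0,0,0,24],[-0.05,-0.064,0,0,0,32],[-0.07,-0.064,0,0,0,40],[-0.08,-0.064,0,0,0,48],[-0.081,-0.064,0,0,0,56],[-0.081,-0.064,0,0,0,64],[-0.081,-0.064,0,0,0,72],[-0.081,-0.064,0,0,0,80],[-0.081,-0.064,0,0,0,88],[-0.081,-0.064,0,0,0,90]]'
```

```text
[ 377.5600934  -276.94771205  110.        ]
clock: 6.05
tool_pos: [380.5, -339.6, 202.0]
tcp_rot: [-0.002, 0.705, 0.709, -0.0]
contact_force: [-0.3, -0.2, 0.3]
gripper_width: 59.6
finger_force: 0.0
```

```bash
python3 -m pendant '[[-0.002,0,-0.04,0,0,0],[-0.002,0,-0.08,0,0,0],[-0.002,0,-0.12,0,0,0],[-0.002,0,-0.14,0,0,0],[-0.002,0.006,-0.14,0,0,0],[-0.002,0.014,-0.14,0,0,0],[-0.002,0.026,-0.14,0,0,0],[-0.002,0.038,-0.14,0,0,0],[-0.002,0.05,-0.14,0,0,0],[-0.002,0.062,-0.14,0,0,0],[-0.002,0.074,-0.14,0,0,0],[-0.002,0.086,-0.14,0,0,0]]' && python3 -m pendant '[[0,0.012,0,0,0,0],[0,0.024,0,0,0,0],[0,0.036,0,0,0,0],[0,0.048,0,0,0,0],[0,0.06,0,0,0,0],[0,0.072,0,0,0,0],[0,0.084,0,0,0,0],[0,0.096,0,0,0,0],[0,0.108,0,0,0,0],[0,0.12,0,0,0,0],[0,0.132,0,0,0,0],[0,0.144,0,0,0,0]]' && python3 -m pendant '[[0,0.012,0,0,0,0],[0,0.024,0,0,0,0],[0,0.036,0,0,0,0],[0,0.048,0,0,0,0],[0,0.058,0,0,0,0],[0,0.064,0,0,0,0],[0,0.064,0,0,0,0],[0,0.034,0,0,0,0],[0,0.034,0.05,0,0,0],[0,0.034,0.1,0,0,0],[0,0.034,0.14,0,0,0]]'
```

```text
clock: 7.25
tool_pos: [380.0, -253.4, 64.0]
tcp_rot: [0.001, 0.706, 0.708, 0.0]
contact_force: [0.2, -4.9, 5.1]
gripper_width: 60.0
finger_force: 1.0
clock: 8.45
tool_pos: [379.2, -109.1, 63.3]
tcp_rot: [-0.0, 0.706, 0.708, -0.0]
contact_force: [0.8, -5.5, 4.7]
gripper_width: 59.6
finger_force: 1.0
clock: 9.55
tool_pos: [379.0, -75.9, 205.1]
tcp_rot: [-0.001, 0.706, 0.708, 0.0]
contact_force: [0.7, 0.1, -1.5]
gripper_width: 59.5
finger_force: 0.0
```

```bash
python3 -m pendant '[[-0.02,0,0,0,0,-8],[-0.04,0,0,0,0,-16],[-0.057,0.01,0,0,0,-24],[-0.057,0.03,0,0,0,-32],[-0.057,0.05,0,0,0,-40],[-0.057,0.056,0,0,0,-48],[-0.057,0.056,0,0,0,-56],[-0.057,0.056,0,0,0,-64],[-0.057,0.056,0,0,0,-66.3],[-0.057,0.056,0,0,0,-66.3]]'
python3 - <<'E'
from h import *
for n in('side','top'):
    s=snap(n,n+'3.png'); c=proj(s,(379,5,110)).round().astype(int); print(n,c)
    x,y=c; print(cv2.imwrite('pics/c3%s.png'%n,cv2.resize(s['color'][max(0,y-45):y+75,max(0,x-75):x+75,::-1],(500,400))))
cv2.imwrite('pics/c3.png',np.hstack([cv2.imread('pics/c3side.png'),cv2.imread('pics/c3top.png')])[:,:][:, 100:900])
E
```

```text
clock: 10.55
tool_pos: [322.0, -19.7, 202.7]
tcp_rot: [-0.001, 0.978, 0.207, -0.001]
contact_force: [0.1, -0.3, 0.2]
gripper_width: 59.9
finger_force: 0.0
side [244 202]
True
top [328 266]
True
```

View pics/c3.png

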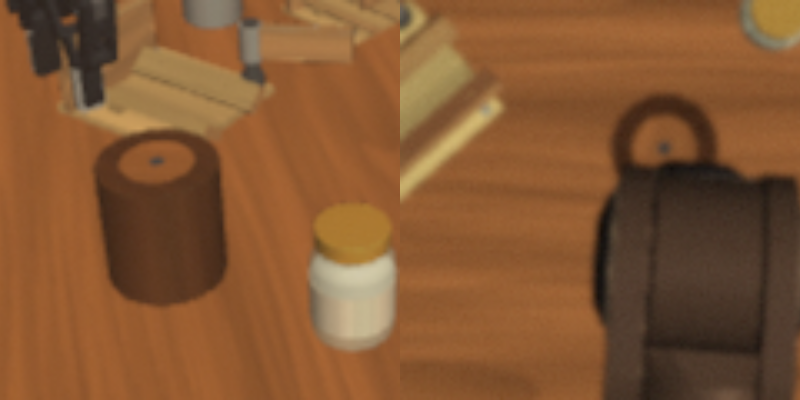

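The blank stands upright, jar clear. Its dot is at top pixel (332,265.4) and side pixel (246,205).

```bash
python3 -c "
from h import *
print(ray(load('side'),246,205,110),ray(load('top'),332.2,265.4,110))"
```

```text
[381.93705936  -8.61685451 110.        ] [379.69934133  -7.01832887 110.        ]
```

The blank ended 13 mm short of expected, so it was rocking under the high push. For the next leg I'll lean the tool back 30° so the fingers push lower.

```bash
python3 -m pendant '[[-0.002,-0.02,0,0,0,3.6],[-0.002,-0.02,0,0,0,3.6]]' && python3 -m pendant '[[0,0,-0.02,3.6,-7,0],[0,0,-0.04,7.2,-14,0],[0,0,-0.06,10.8,-21,0],[0,0,-0.08,13.8,-26.7,0],[0,0,-0.12,13.8,-26.7,0],[0,0,-0.15,13.8,-26.7,0],[0,0,-0.162,13.8,-26.7,0],[0,0,-0.162,13.8,-26.7,0]]'; python3 -c "
from h import *
from scipy.spatial.transform import Rotation as R
s=env.state();print(s['qpos']);q=s['tcp_rot'];print(R.from_quat(np.r_[q[1:],q[0]]).as_matrix().round(3))"
```

```text
clock: 10.85
tool_pos: [320.2, -40.8, 203.1]
tcp_rot: [-0.0, 0.971, 0.237, -0.0]
contact_force: [-0.3, -0.3, 1.1]
gripper_width: 59.9
finger_force: 0.0
clock: 11.65
tool_pos: [318.8, -39.0, 39.2]
tcp_rot: [-0.063, 0.939, 0.228, 0.251]
contact_force: [0.4, 0.1, 0.2]
gripper_width: 59.7
finger_force: 0.0
[-0.49263387 -0.46969908 -1.07959648  0.64889336  0.42624954  2.23943856]
[[ 0.77   0.46   0.442]
 [ 0.398 -0.888  0.232]
 [ 0.499 -0.003 -0.867]]
```

```bash
python3 -m pendant '[[0.005,0.003,0,0,0,0],[0.012,0.006,0,0,0,0],[0.022,0.011,0,0,0,0],[0.032,0.016,0,0,0,0],[0.042,0.022,0,0,0,0],[0.053,0.027,0,0,0,0],[0.064,0.033,0,0,0,0],[0.075,0.038,0,0,0,0],[0.086,0.044,0,0,0,0],[0.097,0.05,0,0,0,0],[0.107,0.055,0,0,0,0],[0.117,0.06,0,0,0,0]]' && python3 -m pendant '[[0.01,0.005,0,0,0,0],[0.02,0.01,0,0,0,0],[0.03,0.015,0,0,0,0],[0.04,0.0205,0,0,0,0],[0.05,0.026,0,0,0,0],[0.06,0.031,0,0,0,0],[0.07,0.036,0,0,0,0],[0.076,0.039,0,0,0,0],[0.076,0.039,0,0,0,0]]' && python3 -m pendant '[[-0.027,-0.014,0,0,0,0],[-0.035,-0.018,0.04,0,0,0],[-0.035,-0.018,0.08,0,0,0],[-0.035,-0.018,0.12,0,0,0],[-0.035,-0.018,0.16,0,0,0]]'
python3 - <<'E'
from h import *
for n in('side','top'):
    s=snap(n,n+'4.png'); x,y=c=proj(s,(563,86,110)).round().astype(int); print(n,c)
    cv2.imwrite('pics/c4%s.png'%n,cv2.resize(s['color'][y-60:y+60,x-60:x+60,::-1],(400,400)))
cv2.imwrite('pics/c4.png',np.hstack([cv2.imread('pics/c4side.png'),cv2.imread('pics/c4top.png')]))
E
```

```text
clock: 12.85
tool_pos: [438.4, 20.4, 41.4]
tcp_rot: [-0.061, 0.938, 0.229, 0.252]
contact_force: [-4.9, -2.2, 2.5]
gripper_width: 59.8
finger_force: 2.9
clock: 13.75
tool_pos: [514.4, 59.4, 41.3]
tcp_rot: [-0.061, 0.938, 0.23, 0.252]
contact_force: [0.6, -0.3, -1.0]
gripper_width: 59.8
finger_force: 0.1
clock: 14.25
tool_pos: [478.1, 40.9, 203.0]
tcp_rot: [-0.061, 0.938, 0.229, 0.252]
contact_force: [0.5, -0.2, 0.9]
gripper_width: 59.7
finger_force: 0.0
side [302 179]
top [303 206]
```

View pics/c4.png

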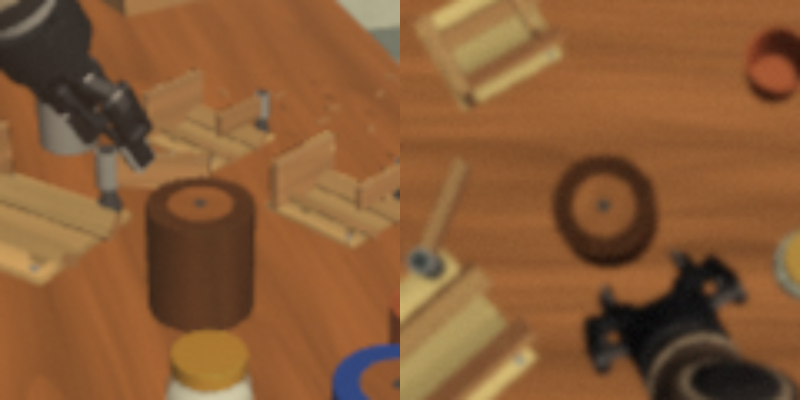

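The blank stands upright with its dot at top pixel (303.7,207.3) and side pixel (302,179.9), ready for the leg along the cradle axis.

```bash
python3 -c "
from h import *
th=np.radians(131.9);o=np.array([476.5,182.3])
for n,p in(('side',(302,179.9)),('top',(303.7,207.3))):
    X=ray(load(n),*p,110);d=X[:2]-o;print(X,'cradle',d@[np.cos(th),np.sin(th)],d@[-np.sin(th),np.cos(th)])"
python3 -m pendant '[[0.01,-0.01,0,-3.6,7,0],[0.02,-0.02,0,-7.2,14,0],[0.03,-0.04,0,-10.8,21,0],[0.04,-0.05,0,-13.8,26.7,0],[0.05,-0.05,0,-13.8,26.7,0]]' && python3 -m pendant '[[0.02,0,0,0,0,8.5],[0.04,0,0,0,0,17],[0.06,0.01,0,0,0,25.5],[0.08,0.02,0,0,0,34],[0.08,0.03,0,0,0,42.5],[0.08,0.04,0,0,0,51],[0.08,0.045,0,0,0,59.5],[0.08,0.045,0,0,0,68],[0.08,0.045,0,0,0,76.5],[0.08,0.045,0,0,0,85],[0.08,0.045,0,0,0,93.5],[0.08,0.045,0,0,0,101]]'
```

```text
[560.84327281  80.30645814 110.        ] cradle -132.24215426015436 5.336935901030905
[560.41285673  84.89536147 110.        ] cradle -128.53913465912999 2.592680525738431
clock: 14.85
tool_pos: [530.6, -9.0, 198.6]
tcp_rot: [-0.001, 0.971, 0.238, -0.003]
contact_force: [1.3, -0.2, -0.6]
gripper_width: 59.8
finger_force: 0.0
clock: 16.05
tool_pos: [608.1, 36.2, 201.2]
tcp_rot: [0.001, 0.432, 0.902, 0.001]
contact_force: [-0.5, -0.5, -0.0]
gripper_width: 59.9
finger_force: 0.0
```

```bash
python3 -m pendant '[[-0.002,-0.004,0,0,0,3.1],[-0.002,-0.004,0,0,0,3.1]]' && python3 -m pendant '[[0,0,-0.02,6,5.4,0],[0,0,-0.04,12,10.8,0],[0,0,-0.06,18,16,0],[0,0,-0.08,22.3,20,0],[0,0,-0.12,22.3,20,0],[0,0,-0.15,22.3,20,0],[0,0,-0.16,22.3,20,0],[0,0,-0.16,22.3,20,0]]'; python3 -c "
from h import *
from scipy.spatial.transform import Rotation as R
s=env.state();print(s['qpos']);q=s['tcp_rot'];print(R.from_quat(np.r_[q[1:],q[0]]).as_matrix().round(3))"
```

```text
clock: 16.25
tool_pos: [605.9, 31.8, 201.3]
tcp_rot: [0.001, 0.41, 0.912, 0.001]
contact_force: [-0.7, -0.0, -0.2]
gripper_width: 59.6
finger_force: 0.0
clock: 17.05
tool_pos: [605.5, 32.2, 40.3]
tcp_rot: [-0.237, 0.397, 0.881, 0.105]
contact_force: [0.1, -0.0, 0.5]
gripper_width: 59.5
finger_force: 0.0
[-0.10345652  0.66182127  0.1706115   1.48532143  0.34246816  0.67190446]
[[-0.573  0.748 -0.335]
 [ 0.649  0.663  0.372]
 [ 0.501 -0.004 -0.865]]
```

```bash
python3 -m pendant '[[-0.005,0.006,0,0,0,0],[-0.01,0.012,0,0,0,0],[-0.017,0.02,0,0,0,0],[-0.024,0.029,0,0,0,0],[-0.031,0.037,0,0,0,0],[-0.038,0.046,0,0,0,0],[-0.045,0.055,0,0,0,0],[-0.051,0.062,0,0,0,0],[-0.055,0.067,0,0,0,0],[-0.059,0.072,0,0,0,0],[-0.059,0.072,0,0,0,0]]' && python3 -m pendant '[[-0.001,0.001,0,0,0,0],[-0.002,0.002,0,0,0,0],[-0.002,0.002,0,0,0,0]]'
```

```text
clock: 18.15
tool_pos: [546.7, 104.7, 41.2]
tcp_rot: [-0.237, 0.396, 0.881, 0.105]
contact_force: [1.7, -0.7, 0.6]
gripper_width: 59.4
finger_force: 0.9
clock: 18.45
tool_pos: [545.6, 105.8, 41.1]
tcp_rot: [-0.236, 0.396, 0.881, 0.105]
contact_force: [2.4, -2.7, 2.0]
gripper_width: 59.5
finger_force: 1.8
```

```bash
python3 -m pendant '[[-0.001,0.001,0,0,0,0],[-0.002,0.002,0,0,0,0],[-0.002,0.002,0,0,0,0]]' && python3 -m pendant '[[-0.001,0.001,0,0,0,0],[-0.002,0.002,0,0,0,0],[-0.002,0.002,0,0,0,0]]'
python3 - <<'E'
from h import *
for n in('side','top'):
    s=snap(n,n+'5.png'); x,y=c=proj(s,(507,148,110)).round().astype(int); print(n,c)
    cv2.imwrite('pics/c5%s.png'%n,cv2.resize(s['color'][y-50:y+50,x-50:x+50,::-1],(400,400),interpolation=cv2.INTER_CUBIC))
cv2.imwrite('pics/c5.png',np.hstack([cv2.imread('pics/c5side.png'),cv2.imread('pics/c5top.png')]))
E
```

```text
clock: 18.75
tool_pos: [543.3, 107.9, 41.2]
tcp_rot: [-0.236, 0.396, 0.881, 0.105]
contact_force: [2.2, -1.3, 1.5]
gripper_width: 59.7
finger_force: 1.7
clock: 19.05
tool_pos: [541.2, 110.1, 41.2]
tcp_rot: [-0.237, 0.396, 0.881, 0.105]
contact_force: [1.7, -3.1, 0.5]
gripper_width: 59.9
finger_force: 1.5
side [280 172]
top [283 224]
```

View pics/c5.png

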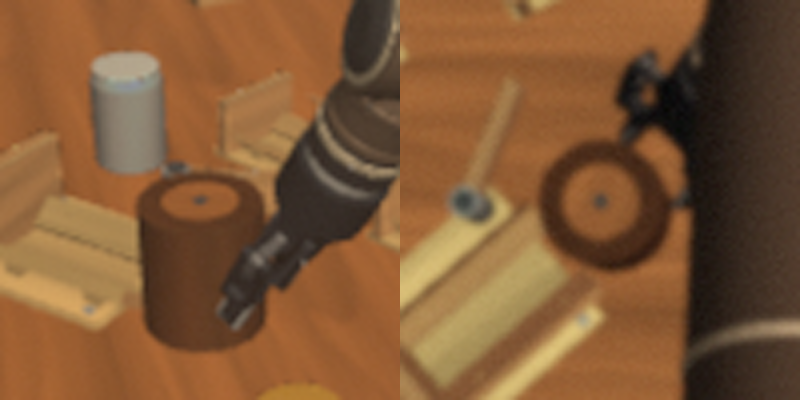

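The blank is upright at the mouth, dots at top pixel (283,224) and side pixel (280,172), so cradle x is about -46 mm. One more low nudge, then I'll raise the fingers and tip it.

```bash
python3 -m pendant '[[-0.001,0.001,0,0,0,0],[-0.002,0.002,0,0,0,0],[-0.002,0.002,0,0,0,0]]' && python3 -m pendant '[[0.013,-0.015,0,0,0,0],[0.013,-0.015,0.03,0,0,0],[0.013,-0.015,0.055,0,0,0],[0.007,-0.008,0.055,0,0,0],[0,0,0.055,0,0,0],[0,0,0.055,0,0,0]]'
```

```text
clock: 19.45
tool_pos: [539.6, 111.9, 41.3]
tcp_rot: [-0.236, 0.396, 0.881, 0.105]
contact_force: [2.0, -2.5, -0.6]
gripper_width: 59.8
finger_force: 2.0
clock: 20.05
tool_pos: [538.6, 112.7, 95.8]
tcp_rot: [-0.236, 0.396, 0.881, 0.104]
contact_force: [2.2, -1.9, 0.8]
gripper_width: 60.0
finger_force: 2.9
```

```bash
python3 -m pendant '[[-0.004,0.005,0.006,0,0,0],[-0.009,0.01,0.012,0,0,0],[-0.014,0.016,0.018,0,0,0],[-0.02,0.022,0.024,0,0,0],[-0.026,0.029,0.029,0,0,0],[-0.031,0.035,0.032,0,0,0],[-0.031,0.035,0.032,0,0,0]]'
python3 - <<'E'
from h import *
snap('side','side6.png')
s=env.state();print(s['contact_force'])
E
```

```text
clock: 20.75
tool_pos: [507.7, 147.8, 129.1]
tcp_rot: [-0.236, 0.396, 0.881, 0.105]
contact_force: [0.8, -1.3, 1.1]
gripper_width: 59.8
finger_force: 0.7
[ 1.30488423 -1.1947413   1.74949453]
```

```bash
python3 -m pendant '[[-0.004,0.005,0.002,0,0,0],[-0.009,0.01,0.004,0,0,0],[-0.014,0.016,0.006,0,0,0],[-0.019,0.021,0.007,0,0,0],[-0.023,0.026,0.007,0,0,0],[-0.028,0.031,0.007,0,0,0],[-0.032,0.036,0.007,0,0,0],[-0.032,0.036,0.007,0,0,0],[-0.032,0.036,0.007,0,0,0]]' && python3 -m pendant '[[0.013,-0.015,0,0,0,0],[0.033,-0.037,0.02,0,0,0],[0.06,-0.067,0.05,0,0,0],[0.08,-0.09,0.05,0,0,0],[0.08,-0.09,0.05,0,0,0]]'
python3 - <<'E'
from h import *
for n in('side','top'):
    s=snap(n,n+'7.png'); x,y=c=proj(s,(480,180,60)).round().astype(int); print(n,c,c-50)
    cv2.imwrite('pics/c7%s.png'%n,cv2.resize(s['color'][y-50:y+50,x-50:x+50,::-1],(400,400),interpolation=cv2.INTER_CUBIC))
cv2.imwrite('pics/c7.png',np.hstack([cv2.imread('pics/c7side.png'),cv2.imread('pics/c7top.png')]))
E
```

```text
clock: 21.7
tool_pos: [476.4, 183.0, 135.3]
tcp_rot: [-0.236, 0.396, 0.881, 0.105]
contact_force: [-0.2, -0.4, -0.3]
gripper_width: 59.9
finger_force: 0.0
clock: 22.2
tool_pos: [559.2, 90.1, 184.8]
tcp_rot: [-0.235, 0.398, 0.881, 0.105]
contact_force: [1.2, -1.0, -1.2]
gripper_width: 59.8
finger_force: 0.0
side [270 182] [220 132]
top [275 233] [225 183]
```

View pics/c7.png

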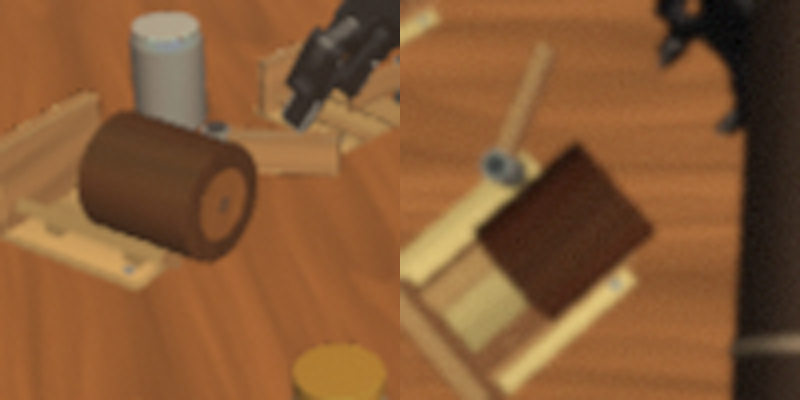

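The blank lies on its side between the rails: side crop (80..255,110..260), top-view back end at crop (616,186). Jar and tin are unmoved. Next I'll close the fingers, go low behind it and push it home.

```bash
python3 -m pendant '[[0,0,-0.04,0,0,0],[0,0,-0.08,0,0,0],[0,0,-0.119,0,0,0],[0,0,-0.119,0,0,0],[-0.014,0.015,-0.119,0,0,0],[-0.027,0.03,-0.119,0,0,0],[-0.037,0.041,-0.119,0,0,0],[-0.044,0.049,-0.119,0,0,0],[-0.051,0.057,-0.119,0,0,0],[-0.057,0.064,-0.119,0,0,0],[-0.063,0.07,-0.119,0,0,0]]' 0.1 && python3 -m pendant '[[-0.005,0.005,0,0,0,0],[-0.01,0.011,0,0,0,0],[-0.015,0.017,0,0,0,0],[-0.02,0.022,0,0,0,0],[-0.025,0.028,0,0,0,0],[-0.028,0.031,0,0,0,0],[-0.028,0.031,0,0,0,0]]'
```

```text
clock: 23.4
tool_pos: [494.4, 162.7, 66.9]
tcp_rot: [-0.235, 0.396, 0.881, 0.105]
contact_force: [4.0, -3.0, 2.3]
gripper_width: 8.4
finger_force: 2.8
clock: 24.1
tool_pos: [465.7, 194.2, 66.7]
tcp_rot: [-0.236, 0.396, 0.881, 0.105]
contact_force: [1.0, 0.3, 0.8]
gripper_width: 8.7
finger_force: 0.9
```

```bash
python3 -m pendant '[[-0.002,0.002,0,0,0,0],[-0.004,0.004,0,0,0,0],[-0.006,0.007,0,0,0,0],[-0.006,0.007,0,0,0,0]]' && python3 -m pendant '[[-0.001,0.001,0,0,0,0],[-0.002,0.002,0,0,0,0],[-0.002,0.002,0,0,0,0]]' && python3 -m pendant '[[-0.001,0.001,0,0,0,0],[-0.0015,0.0015,0,0,0,0],[-0.0015,0.0015,0,0,0,0]]'
```

```text
clock: 24.5
tool_pos: [459.8, 200.7, 66.5]
tcp_rot: [-0.236, 0.396, 0.881, 0.105]
contact_force: [2.3, -2.6, 2.7]
gripper_width: 8.6
finger_force: 2.0
clock: 24.8
tool_pos: [458.1, 202.7, 66.5]
tcp_rot: [-0.236, 0.396, 0.881, 0.105]
contact_force: [3.6, -3.2, 2.4]
gripper_width: 8.4
finger_force: 2.5
clock: 25.1
tool_pos: [456.7, 204.2, 66.5]
tcp_rot: [-0.236, 0.396, 0.881, 0.105]
contact_force: [4.5, -3.3, 2.2]
gripper_width: 8.3
finger_force: 2.6
```

```bash
for i in 1; do python3 -m pendant '[[-0.001,0.001,0,0,0,0],[-0.002,0.002,0,0,0,0],[-0.002,0.002,0,0,0,0]]' ; done; python3 -m pendant '[[-0.001,0.001,0,0,0,0],[-0.0015,0.0015,0,0,0,0],[-0.0015,0.0015,0,0,0,0]]'
```

```text
clock: 25.4
tool_pos: [454.7, 206.3, 66.5]
tcp_rot: [-0.236, 0.396, 0.881, 0.105]
contact_force: [4.0, -2.8, 2.2]
gripper_width: 8.7
finger_force: 2.4
clock: 25.7
tool_pos: [454.4, 206.8, 66.5]
tcp_rot: [-0.234, 0.396, 0.882, 0.105]
contact_force: [7.2, -8.5, 3.9]
gripper_width: 8.4
finger_force: 5.6
```

The force jumped to about 11 N and the tool stopped, so the blank is home. I'll retreat, straighten the tool and go round behind the gate.

```bash
python3 -m pendant '[[0.02,-0.022,0,0,0,0],[0.04,-0.045,0.01,0,0,0],[0.04,-0.045,0.06,0,0,0],[0.04,-0.045,0.11,-6,-5.4,0],[0.06,-0.02,0.134,-12,-10.8,0],[0.09,0.01,0.134,-18,-16,0],[0.12,0.04,0.134,-22.3,-20,0],[0.146,0.065,0.134,-22.3,-20,0],[0.146,0.065,0.134,-22.3,-20,0],[0.146,0.065,0.134,-22.3,-20,0]]' 0
python3 - <<'E'
from h import *
# gate angle re-measured from last top picture is unchanged; print arc
p=np.array([508.9,258.4]); t=np.array(env.state()['tool_pos'])[:2]
for f in [-5,-17]+list(range(-24,-138,-8))+[-138.1]:
    a=np.radians(f);u=np.array([np.cos(a),np.sin(a)]);n=np.array([-u[1],u[0]])
    h=14 if f>-130 else 11
    print(f,((p+85*u+(7+h)*n-t)/1000).round(3))
E
```

```text
clock: 26.7
tool_pos: [597.7, 273.4, 198.6]
tcp_rot: [-0.001, 0.41, 0.912, -0.001]
contact_force: [0.1, -0.7, -0.4]
gripper_width: 0.1
finger_force: 0.0
-5 [-0.002 -0.001]
-17 [-0.001 -0.02 ]
-24 [-0.003 -0.03 ]
-32 [-0.006 -0.042]
-40 [-0.01  -0.054]
-48 [-0.016 -0.064]
-56 [-0.024 -0.074]
-64 [-0.033 -0.082]
-72 [-0.043 -0.089]
-80 [-0.053 -0.095]
-88 [-0.065 -0.099]
-96 [-0.077 -0.102]
-104 [-0.089 -0.103]
-112 [-0.101 -0.102]
-120 [-0.113 -0.099]
-128 [-0.125 -0.095]
-136 [-0.137 -0.087]
-138.1 [-0.14  -0.085]
```

```bash
python3 -m pendant '[[0,0,-0.04,0,0,0],[0,0,-0.09,0,0,0],[0,0,-0.136,0,0,0],[0,0,-0.136,0,0,0],[-0.001,-0.02,-0.136,0,0,0],[-0.003,-0.03,-0.136,0,0,0],[-0.006,-0.042,-0.136,0,0,0],[-0.01,-0.054,-0.136,0,0,0],[-0.016,-0.064,-0.136,0,0,0],[-0.024,-0.074,-0.136,0,0,0],[-0.033,-0.082,-0.136,0,0,0],[-0.043,-0.089,-0.136,0,0,0]]' && python3 -m pendant '[[-0.01,-0.006,0,0,0,0],[-0.022,-0.01,0,0,0,0],[-0.034,-0.013,0,0,0,0],[-0.046,-0.014,0,0,0,0],[-0.058,-0.013,0,0,0,0],[-0.07,-0.01,0,0,0,0],[-0.082,-0.006,0,0,0,0],[-0.089,-0.001,0,0,0,0],[-0.089,-0.001,0,0,0,0]]'
```

```text
clock: 27.9
tool_pos: [554.7, 183.2, 64.3]
tcp_rot: [0.0, 0.41, 0.912, 0.0]
contact_force: [0.7, 1.5, -0.5]
gripper_width: -0.1
finger_force: 0.5
clock: 28.8
tool_pos: [465.3, 183.6, 64.3]
tcp_rot: [-0.0, 0.409, 0.912, -0.0]
contact_force: [0.4, 0.6, 0.1]
gripper_width: 0.3
finger_force: 0.0
```

```bash
python3 -m pendant '[[-0.002,0.002,0,0,0,0],[-0.004,0.0045,0,0,0,0],[-0.006,0.0065,0,0,0,0],[-0.006,0.0065,0,0,0,0]]' && python3 -m pendant '[[-0.001,0.001,0,0,0,0],[-0.002,0.002,0,0,0,0],[-0.002,0.002,0,0,0,0]]'
```

```text
clock: 29.2
tool_pos: [460.5, 189.6, 64.2]
tcp_rot: [-0.0, 0.41, 0.912, 0.0]
contact_force: [-0.5, -0.6, -0.1]
gripper_width: -0.5
finger_force: 0.0
clock: 29.5
tool_pos: [458.4, 191.5, 64.3]
tcp_rot: [-0.0, 0.41, 0.912, 0.0]
contact_force: [-0.5, 0.2, 0.3]
gripper_width: 0.1
finger_force: 0.0
```

```bash
python3 -m pendant '[[-0.001,0.001,0,0,0,0],[-0.002,0.002,0,0,0,0],[-0.002,0.002,0,0,0,0]]' && python3 -m pendant '[[-0.001,0.001,0,0,0,0],[-0.002,0.002,0,0,0,0],[-0.002,0.002,0,0,0,0]]'
python3 - <<'E'
from h import *
s=snap('top','top8.png');b=snap('side','side8.png')
print(proj(s,cr(np.radians(131.9),[476.5,182.3],[35,0,79])[0]))
o=load('top');
# look for light-wood gate strip: sample along cradle x at y=20 and 28, z=79
for y in(-30,-20,18,24,29):
  r=[]
  for x in range(-40,60,6):
    u,v=proj(s,cr(np.radians(131.9),[476.5,182.3],[x,y,79])[0]); r.append((x,tuple(int(k) for k in s['color'][int(round(v)),int(round(u))])))
  print(y,r)
E
```

```text
clock: 29.8
tool_pos: [457.7, 192.2, 64.3]
tcp_rot: [0.002, 0.411, 0.912, -0.001]
contact_force: [5.4, -6.5, -2.0]
gripper_width: 0.1
finger_force: 4.2
clock: 30.1
tool_pos: [457.6, 192.4, 64.5]
tcp_rot: [0.005, 0.411, 0.912, -0.002]
contact_force: [12.3, -14.0, -4.9]
gripper_width: -0.0
finger_force: 9.4
[265.08327696 241.36557243]
-30 [(-40, (147, 93, 52)), (-34, (146, 92, 50)), (-28, (144, 88, 47)), (-22, (142, 89, 48)), (-16, (128, 78, 42)), (-10, (101, 66, 40)), (-4, (35, 28, 25)), (2, (41, 35, 32)), (8, (68, 58, 48)), (14, (119, 99, 76)), (20, (89, 68, 53)), (26, (74, 53, 40)), (32, (75, 54, 39)), (38, (74, 54, 39)), (44, (76, 57, 43)), (50, (83, 61, 46)), (56, (113, 87, 67))]
-20 [(-40, (142, 89, 46)), (-34, (142, 88, 48)), (-28, (141, 88, 50)), (-22, (142, 89, 49)), (-16, (144, 90, 48)), (-10, (127, 80, 46)), (-4, (44, 34, 29)), (2, (36, 31, 28)), (8, (41, 36, 31)), (14, (108, 91, 70)), (20, (95, 73, 57)), (26, (76, 56, 41)), (32, (78, 59, 44)), (38, (78, 57, 42)), (44, (81, 61, 47)), (50, (81, 59, 45)), (56, (101, 77, 59))]
18 [(-40, (162, 102, 55)), (-34, (161, 101, 56)), (
[... 317 characters left out ...]
152, 94, 51)), (-34, (152, 94, 52)), (-28, (151, 93, 51)), (-22, (152, 95, 53)), (-16, (154, 97, 52)), (-10, (147, 92, 50)), (-4, (143, 90, 49)), (2, (130, 82, 47)), (8, (61, 42, 30)), (14, (50, 38, 27)), (20, (64, 48, 38)), (26, (60, 46, 36)), (32, (53, 40, 28)), (38, (76, 56, 43)), (44, (75, 55, 40)), (50, (80, 59, 45)), (56, (77, 58, 43))]
29 [(-40, (148, 92, 49)), (-34, (151, 95, 53)), (-28, (150, 95, 49)), (-22, (154, 97, 51)), (-16, (148, 93, 51)), (-10, (148, 92, 51)), (-4, (151, 97, 54)), (2, (140, 87, 50)), (8, (85, 57, 37)), (14, (48, 34, 26)), (20, (57, 45, 34)), (26, (56, 43, 34)), (32, (54, 38, 29)), (38, (62, 45, 36)), (44, (73, 54, 38)), (50, (79, 59, 46)), (56, (72, 53, 39))]
```

The force rose sharply against a hard stop with the tool at cradle x about 20, which is the gate's shut position. I'll back off and check.

```bash
python3 -m pendant '[[0.003,-0.003,0,0,0,0],[0.02,-0.022,0,0,0,0],[0.04,-0.045,0,0,0,0],[0.05,-0.055,0.05,0,0,0],[0.06,-0.08,0.1,0,0,0],[0.06,-0.12,0.14,0,0,0],[0.06,-0.17,0.14,0,0,0],[0.06,-0.22,0.14,0,0,0],[0.06,-0.26,0.14,0,0,0],[0.06,-0.26,0.14,0,0,0]]'
python3 - <<'E'
from h import *
s=snap('top','top9.png');b=snap('side','side9.png');th,o=np.radians(131.9),[476.5,182.3]
h=lambda c:cv2.cvtColor(c,cv2.COLOR_RGB2HSV)
for y in(-50,-40,-20,0,20,28,36):
  print(y,[int(s['color'][tuple(np.round(proj(s,cr(th,o,[x,y,79])[0])[::-1]).astype(int))].sum()) for x in range(0,66,5)])
# old gate place now bench?
p=proj(s,(575,238,79)).round().astype(int); print('old',load('top')['color'][p[1],p[0]])
# bystander tops shift between first and last pictures by template matching
a=cv2.imread('pics/top0.png');z=cv2.imread('pics/top9.png')
for n,(u,v) in dict(jar=(366,225),mug=(356,165),tin=(194,228)).items():
  T=a[v-14:v+14,u-14:u+14];r=cv2.matchTemplate(z[v-22:v+22,u-22:u+22],T,cv2.TM_CCOEFF_NORMED);print(n,cv2.minMaxLoc(r)[1::2],'(8,8)=unmoved')
# blank extent on axis at z=112
print([int(s['color'][tuple(np.round(proj(s,cr(th,o,[x,0,112])[0])[::-1]).astype(int))].sum()) for x in range(20,185,5)])
print(env.state()['contact_force'])
E
```

```text
clock: 31.2
tool_pos: [514.2, -69.3, 204.5]
tcp_rot: [0.0, 0.413, 0.911, -0.0]
contact_force: [-0.5, 0.7, -0.3]
gripper_width: -0.1
finger_force: 0.0
-50 [269, 266, 296, 384, 432, 435, 348, 359, 344, 319, 240, 272, 257, 252]
-40 [283, 287, 296, 316, 320, 317, 313, 362, 347, 268, 155, 79, 85, 98]
-20 [348, 365, 371, 372, 384, 355, 329, 344, 338, 272, 171, 115, 115, 109]
0 [307, 304, 320, 376, 422, 411, 363, 354, 349, 303, 146, 126, 129, 132]
20 [286, 296, 310, 330, 359, 361, 340, 361, 343, 286, 155, 148, 148, 143]
28 [282, 259, 268, 290, 289, 278, 269, 275, 280, 198, 130, 137, 138, 138]
36 [277, 260, 260, 255, 264, 268, 266, 258, 250, 176, 127, 145, 144, 132]
old [141  89  49]
jar (0.5326805710792542, (15, 15)) (8,8)=unmoved
mug (0.4738630950450897, (8, 7)) (8,8)=unmoved
tin (0.9985870122909546, (8, 8)) (8,8)=unmoved
[423, 378, 353, 345, 295, 192, 135, 129, 128, 132, 125, 134, 125, 129, 128, 135, 128, 130, 131, 131, 128, 128, 135, 143, 137, 133, 130, 197, 346, 367, 328, 293, 284]
[-0.47497708 -0.24328607 -0.68079392]
```

The gate strip lies evenly at cradle x 25–45 mm right behind the blank, and the blank reaches the headboard. The tin matches its first picture exactly. The arm now hides the jar and mug from above, but nothing went near them. Handing in.

```bash
python3 -c "
from bench import env
print(env.close_job())"
```

```text
the job is handed in; nothing more can be done
None
```

I handed the job in, with no verdict shown: the blank lies home against the headboard, the gate is shut behind it and the tin is unmoved; the arm hid the jar and mug in the last top view, so I couldn't confirm those two.

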